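# Clamp an actuator housing with the ratchet knob

## Task

Take the grey actuator housing from the kit tray and set it flat on the clamping fixture, fully home against the side stop and the end stop. Then tighten the black ratchet knob clockwise until it slips and clicks: one or two clicks, not a third, and leave the housing held tight by the cam. Push gently, and leave the other things on the bench alone.

Things in the scene. Friction and masses are not known exactly. Their poses are not given: they have to be found in the camera images.
- housing: Loose grey die-cast housing, a block 50 (its x) x 72 (its y) x 56 mm high, 0.35 to 0.6 kg, flat round port and four screw heads on top; starts standing on the kit tray's floor, 6 mm above the bench. Origin: centre of its underside. Either end may face either way. Grip it across its 50 mm width, fingertips above the 14 mm high stops.
- fixture: Fixed aluminium plate 200 x 200 x 12 mm; origin: centre of its underside, on the bench. The housing stands on its top. In its frame: the spindle of cam and knob is at x=0, y=-50 mm; the end stop, a dark steel block 14 mm high above the plate, has its face (looking to -x) at x=+19 mm, from y=0 to y=+50 mm.
- side_stop: Fixed dark steel bar 90 x 14 mm, 14 mm high, screwed on the fixture plate parallel to its x axis, at a y that differs by up to 2 mm from batch to batch. Origin: middle of the lower edge of its stop face, which looks to -y (towards the cam).
- nest (a point): The seat on the fixture plate's top: where the centre of the housing's underside lies when it is home against both stops; its 50 mm width along the nest's x, its 72 mm length along the nest's y. The end stop is on its +x side, the side stop on its +y side, the cam on its -y side. x and y axes as the fixture's.
- cam: Eccentric disc, radius 36 mm, 18 mm thick, white springy nylon rim; origin on the spindle, 13 mm above the bench, 73 to 77 mm from the nest. Its lobe (own -y) starts away from the nest. Clockwise it pushes the housing to the nest's +y and rubs it to +x, meeting it after 0.6 to 2 rad (5 mm gap or more), then pressing harder over 0.2 rad. Turns at 0.28 N m; stays where left.
- knob: Black ratchet knob on the cam's spindle: skirt of diameter 44 mm, on it an upright bar grip 44 (its x) x 14 (its y) mm, from 82 to 113 mm above the bench. Origin on the spindle, 74 mm up. Clockwise tightens. It carries the cam up to about 0.55 N m; above that it slips, and the moment drops at each click, every 0.39 rad. Its x axis starts along the cam's x; the angle between them is the slip.
- knob_grip (a point): Point on the knob's axis, in the bar grip, 104 mm above the bench: where the TCP goes to grip the bar across its 14 mm width. Axes as the knob's.
- bearing: Bystander: steel ring, diameter 34 mm, on the kit tray.
- gear: Bystander: brass gear blank, diameter 38 mm, 26 mm high, on the kit tray.
- screwdriver: Bystander: screwdriver lying in the middle of the bench, 170 mm long.
- jar: Bystander: jar, diameter 48 mm, 60 mm high.
- wrench: Bystander: steel wrench, 160 mm long, at the back.
- carton: Bystander: cardboard box 80 x 110 x 60 mm at the back.
- cover: Bystander: grey round cover, diameter 70 mm, 30 mm high, near the robot.
Things that resemble listed ones, but are neither listed nor needed, are in the scene too. What is shaped like the housing but blue or purple is not meant.

How it is judged:
By the outcome, as a careful person would: the job done as asked, in the order asked, and still so for the second after the job is handed in, with the robot touching nothing.
It also fails if it takes over 64 s, if anything falls off the work surface, if the arm or the gripper's body presses on something with over 40 N, if the wrist force passes 120 N, or if a joint passes its speed limit or range.

## Robot

A 7-joint arm with a two-finger parallel gripper is mounted at the origin on the work surface. World frame = base frame: x ahead of the robot, y to its left, z up, the work surface at z = 0. Lengths are in mm, angles in rad, forces in N, time in s.
With the tool pointing down it reaches from about 425 to 875 mm from the base axis. Payload 9.9 kg.
Tool frame: the origin (TCP) lies between the finger pads, 19 mm behind the fingertips; this is the grasp point; z points along the fingers, y is the line along which they close (so a half turn about z gives the same grasp; the last joint's range is limited). The gripper opens to 85 mm and grips with 20 to 120 N. Pads are 22 mm wide; open, the fingers measure 114 mm over their backs; the gripper's body (76 mm by 85 mm) begins 54 mm behind the grasp point. The pads swing forward as they close: fully open they stand 13 mm farther back than shut.
Start: joints at [1.227, 0.576, 0.025, 1.437, -0.015, 1.129, -0.057], TCP at [173.403, -652.35, 249.989] pointing down, gripper open.
Joint ranges: [-2.76, 2.76], [-0.34, 2.15], [-1.52, 1.57], [0.19, 2.46], [-1.09, 4.23], [0.17, 1.99], [-2.82, 2.82]. Speed limits (rad/s): [2.22, 2.22, 3.01, 3.01, 3.14, 3.14, 3.14].

## Interface

Orientations are given as a unit quaternion [x, y, z, w].
In Python, from cell import manip gives the robot as it stands.
- The arm moves only by the tool apply_moves, never from a script. Its argument "series" is a list that holds one entry, the list of rows, each a list of 7 numbers: the shift along the tool's x, y, z as a fraction of full scale, then the turn, a rotation vector about the tool's x, y, z as a fraction of full scale, then the gripper command: -1 is fully open, 1 is shut, values between are in proportion. In form: [[[tx, ty, tz, ax, ay, az, jaw], ...]]. A call has 1 to 8 rows; each row shifts and turns the commanded pose from where the row before left it, along the tool's axes as they then stand; what a row does not reach is not made up. Full scale, the value 1, is 2.5 cm for a shift and 4 degrees for a turn. A row lasts 1/12 s, in which the tool goes at most 41.7 mm and 7.16 degrees, less where a joint would pass 70% of its speed; a pose out of reach is approached as far as the arm can. A call with a number of a shift or a turn outside -1 to 1 is refused whole. A call with a gripper value outside its range is refused whole. The fingers move at their own pace and stop on an object; the grip force is fixed at half the most. Time passes only in rows, so rows that do not move let the fingers close. It gives the time, the measured TCP pose, the force, the opening and the grip force at its end, in the units of the state.
- manip.get_obs(): the state, without advancing time (a new reading comes with each control period).
- manip.get_image(name): name is "scene" or "side" or "wrist"; returns the picture (400x640x3 uint8, red, green, blue); there is no depth.
- manip.get_calibration(name): a dict with "intrinsics" (3x3 intrinsics, pixels), "world_from_camera" (4x4, takes a point from camera to world coordinates). Camera axes: x right, y down, z forward; pixel columns grow to the right and rows downward; lengths in mm; the calibration is good to about 2 mm. A picture is of the moment at which its call begins: read the wrist's pose just before it. get_calibration takes no time and is no camera call; for the wrist camera it gives the pose at the moment of the call.
- manip.job_done(): hands the job in; it is judged then, once.
The state is a dict: "clock": time; "qpos": joint angles; "dq": joint speeds; "joint_efforts": joint torques, N m; "tool_pos": TCP position; "orientation": TCP orientation; "ft_force": force on the tool from outside, world axes, zero at the start; "ft_torque": the same for the moment, N m; "width": finger opening in mm; "grip_force": force on a finger pad.
Only numpy, scipy, OpenCV 4.12 (cv2) and the standard library are available. Lean on these libraries where they do the work, as an engineer would, in place of code of your own. Each camera call takes 0.05 s, during which the arm holds its last target. There are 200 camera calls.

## Working session

There is one attempt and no reset: what is moved stays moved. The work goes in short steps, Python scripts to look and compute and a tool call to move; the robot and the scene stay as the last step left them, time stands still between calls to the robot, and variables do not carry over. Pictures are saved under pics/ and viewed, at most 10 in all, crops included, and the job is handed in when it is done.

Besides the shell and the picture viewer there is one more tool, called after "Request:" in YAML: its name, and indented under it one key for each argument. apply_moves: Moves the arm, as the interface text tells. Its arguments: {"type":"object","properties":{"series":{"type":"array","items":{"type":"array","items":{"type":"array","items":{"type":"number"}}}}},"required":["series"]}

```bash
ls; mkdir -p pics
python3 - <<'E'
from cell import manip
import cv2,numpy as np
for n in("scene","side"):
    im=manip.get_image(n); cv2.imwrite(f"pics/{n}0.png",im[:,:,::-1])
    c=manip.get_calibration(n);print(n,np.round(c["intrinsics"],1).tolist(),np.round(c["world_from_camera"],3).tolist())
o=manip.get_obs();print(o)
E
```

```text
pics
scene [[425.4, 0.0, 320.2], [0.0, 425.4, 194.1], [0.0, 0.0, 1.0]] [[-0.13, 0.615, -0.777, 1314.116], [0.991, 0.084, -0.099, 175.753], [0.004, -0.784, -0.621, 717.967], [0.0, 0.0, 0.0, 1.0]]
side [[466.9, 0.0, 316.8], [0.0, 466.9, 207.5], [0.0, 0.0, 1.0]] [[-0.929, -0.256, 0.268, 211.006], [-0.371, 0.636, -0.677, 939.776], [0.003, -0.728, -0.686, 953.29], [0.0, 0.0, 0.0, 1.0]]
{'clock': 0.1, 'qpos': array([ 1.22717848,  0.57644369,  0.02486221,  1.4378142 , -0.01501568,
        1.12895455, -0.05645996]), 'dq': array([ 0.00115337, -0.00098642,  0.00112753, -0.00400139, -0.00014782,
        0.00126087, -0.00062911]), 'joint_efforts': array([ 6.16413541e-03, -7.67306757e+01,  2.25802973e+00, -2.86605048e+01,
        1.59725093e-02,  8.56639061e-03, -5.81859058e-05]), 'tool_pos': array([ 173.32457205, -651.99741657,  249.23555736]), 'orientation': array([ 9.91569976e-01,  1.29570324e-01, -1.25948442e-04, -7.06371779e-04]), 'ft_force': array([-0.39619228, -0.49095788, -0.01521722]), 'ft_torque': array([ 0.01649904, -0.05002527, -0.01096323]), 'grip_force': 0.0, 'width': 85.19792209002235}
```

View pics/scene0.png

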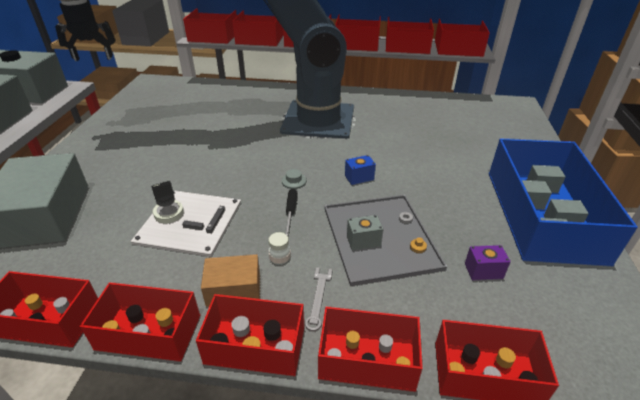

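View pics/side0.png

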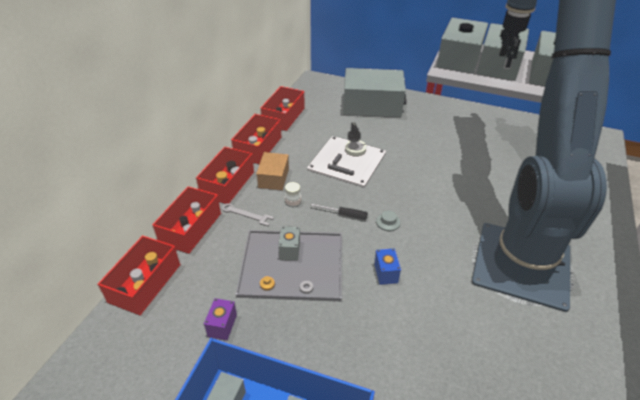

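The scene view shows the fixture plate at about (188,222), the knob at (163,193), the stops at (193,225) and (216,218), and the grey housing on the tray at (365,232). In the side view the plate is at (347,160) and the housing at (289,242).

```bash
cat > h.py <<'E'
import numpy as np,cv2
from cell import manip
from scipy.spatial.transform import Rotation as R
def ray(c,uv):
    K=np.array(c["intrinsics"]);T=np.array(c["world_from_camera"])
    d=T[:3,:3]@np.linalg.inv(K)@np.array([uv[0],uv[1],1.]);return T[:3,3],d
def onz(c,uv,z):
    o,d=ray(c,uv);return (o+d*(z-o[2])/d[2])[:2]
def proj(c,p):
    K=np.array(c["intrinsics"]);T=np.linalg.inv(np.array(c["world_from_camera"]))
    q=K@(T[:3,:3]@np.asarray(p,float)+T[:3,3]);return q[:2]/q[2]
def snap(n,name):
    c=manip.get_calibration(n);im=manip.get_image(n)[:,:,::-1].copy();cv2.imwrite(f"pics/{name}.png",im);return c,im
def rows(dx,dy,dz,turn=(0,0,0)):
    "world shift (mm) and yaw -> tool axes in full-scale units"
    o=manip.get_obs();return R.from_quat(o["orientation"]).inv().apply([dx,dy,dz])/25
E
python3 - <<'E'
from h import *
for n in("scene","side"):
    c=manip.get_calibration(n);im=cv2.imread(f"pics/{n}0.png")
    hsv=cv2.cvtColor(im,cv2.COLOR_BGR2HSV)
    m=((hsv[...,2]>175)&(hsv[...,1]<40)).astype(np.uint8)
    cs,_=cv2.findContours(m,0,2)
    k=max([x for x in cs if 100<cv2.boundingRect(x)[1]+0<260 ],key=cv2.contourArea)
    h=cv2.convexHull(k);a=cv2.approxPolyDP(h,5,True)[:,0]
    print(n,cv2.contourArea(k),[(p.tolist(),onz(c,p,12).round().tolist()) for p in a])
    m=((hsv[...,0]>8)&(hsv[...,0]<25)&(hsv[...,1]>120)).astype(np.uint8)
    for x in cv2.findContours(m,0,2)[0]:
        if cv2.contourArea(x)>15:
            M=cv2.moments(x);p=(M['m10']/M['m00'],M['m01']/M['m00']);print(' or',np.round(p),onz(c,p,62).round())
    p=dict(scene=[(165,187),(160,186),(193,225),(216,218)],side=[(354,130),(354,130),(343,168),(336,160)])[n]
    for q,z in zip(p,(104,104,26,26)):print(q,onz(c,q,z).round())
    s=dict(scene=(130,175,250,255),side=(300,115,395,190))[n]
E
python3 - <<'E'
import cv2,numpy as np,sys
sys.path.insert(0,'.')
a=cv2.imread('pics/scene0.png');b=cv2.imread('pics/side0.png')
f=lambda i,x,y:cv2.resize(i[y:y+80,x:x+110],(550,400),interpolation=2)[:, :400]
g=lambda i,x,y:cv2.resize(i[y:y+75,x:x+100],(400,300),interpolation=2)
cv2.imwrite('pics/c.png',np.vstack([np.hstack([g(a,135,175),g(a,320,195)]),np.hstack([g(b,300,115),g(b,240,215)])]))
E
```

```text
scene 3590.5 [([239, 199], [480.0, -146.0]), ([209, 253], [678.0, -159.0]), ([131, 240], [663.0, -354.0]), ([153, 208], [545.0, -353.0]), ([175, 191], [470.0, -326.0])]
 or [456. 367.] [916. 352.]
 or [403. 360.] [916. 265.]
 or [506. 357.] [887. 436.]
 or [252. 341.] [915.   7.]
 or [352. 339.] [887. 179.]
 or [111. 324.] [ 915. -251.]
 or [164. 317.] [ 887. -164.]
 or [ 33. 301.] [ 887. -421.]
 or [231. 277.] [780. -71.]
 or [490. 253.] [643. 453.]
 or [418. 245.] [640. 304.]
 or [365. 223.] [584. 187.]
 or [ 23. 152.] [ 416. -785.]
 or [622. 166.] [258. 870.]
 or [ 55. 129.] [ 285. -775.]
 or [ 82. 108.] [ 147. -770.]
 or [633.  93.] [-234. 1101.]
 or [160.  70.] [-197. -652.]
 or [109.  81.] [ -73. -797.]
 or [398.  73.] [-296.  273.]
 or [117.  46.] [-426. -950.]
 or [88. 44.] [ -431. -1090.]
 or [68. 35.] [ -532. -1252.]
 or [383.  28.] [-844.  205.]
 or [62. 19.] [ -753. -1424.]
 or [104.  16.] [ -846. -1246.]
 or [598.  84.] [-303. 1009.]
(165, 187) [ 569. -290.]
(160, 186) [ 567. -303.]
(193, 225) [ 608. -221.]
(216, 218) [ 576. -175.]
side 2109.5 [([307, 166], [681.0, -160.0]), ([331, 136], [668.0, -348.0]), ([385, 150], [470.0, -339.0]), ([364, 184], [482.0, -143.0])]
 or [219. 311.] [637. 458.]
 or [138. 284.] [854. 464.]
 or [267. 283.] [573. 347.]
 or [388. 259.] [326. 167.]
 or [151. 257.] [877. 383.]
 or [289. 236.] [587. 187.]
 or [198. 213.] [853. 202.]
 or [221. 175.] [879.  36.]
 or [261. 170.] [778. -32.]
 or [265. 158.] [794. -88.]
 or [633. 148.] [-284. -580.]
 or [260. 130.] [ 878. -224.]
(354, 130) [ 566. -281.]
(354, 130) [ 566. -281.]
(343, 168) [ 564. -177.]
(336, 160) [ 599. -208.]
```

View pics/c.png

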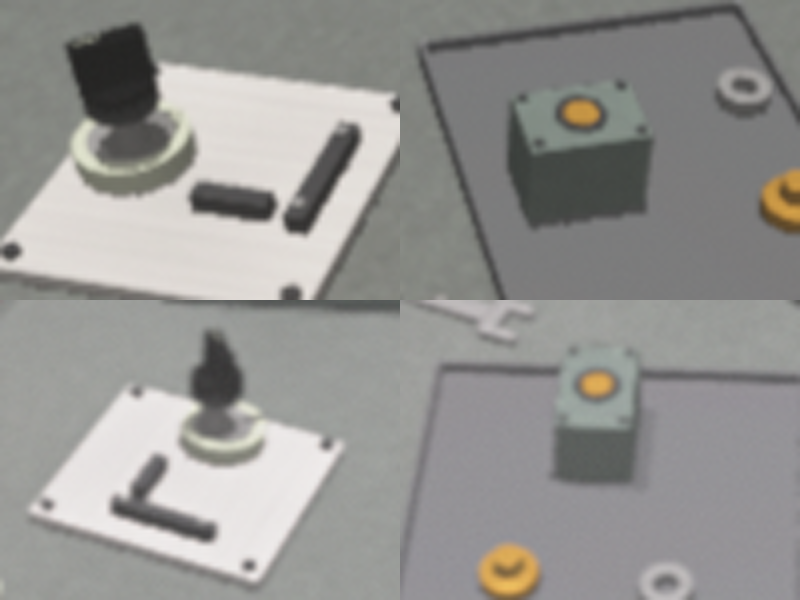

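The crops show the bar of the knob in the upper left, the end stop at +x and the side stop at +y. The housing's long side lies roughly along world y. I'll set off towards the fixture while turning the tool.

Request:
apply_moves:
  series:
    - [[1, 0, 0, 0, 0, -1, -1], [1, 0, 0, 0, 0, -1, -1], [1, 0, 0, 0, 0, -1, -1], [1, 0, 0, 0, 0, -1, -1], [1, 0, 0, 0, 0, -1, -1], [1, 0, 0, 0, 0, -1, -1], [1, 0, 0, 0, 0, -1, -1], [1, 0, 0, 0, 0, -1, -1]]

```text
clock: 0.77
tool_pos: [347.3, -556.0, 249.4]
orientation: [0.917, 0.4, -0.0, -0.0]
ft_force: [0.3, 0.1, 0.9]
width: 85.6
grip_force: 0.0
```

Request:
apply_moves:
  series:
    - [[1, 0, 0, 0, 0, -1, -1], [1, 0, 0, 0, 0, -1, -1], [1, 0, 0, 0, 0, -1, -1], [1, 0, 0, 0, 0, -1, -1], [1, 0, 0, 0, 0, -1, -1], [1, 0, 0, 0, 0, -1, -1], [1, 0, 0, 0, 0, -1, -1], [1, 0, 0, 0, 0, -1, -1]]

```text
clock: 1.43
tool_pos: [443.1, -382.0, 250.1]
orientation: [0.77, 0.638, -0.0, 0.0]
ft_force: [0.3, 0.8, 0.3]
width: 85.4
grip_force: 0.0
```

Request:
apply_moves:
  series:
    - [[1, 0.4, 0, 0, 0, -1, -1], [1, 0.4, 0, 0, 0, -1, -1], [0.5, 0.4, 0, 0, 0, -0.8, -1], [0, 0, 0, 0, 0, 0, -1], [0, 0, 0, 0, 0, 0, -1]]

```text
clock: 1.85
tool_pos: [481.2, -325.5, 250.1]
orientation: [0.706, 0.709, -0.0, 0.0]
ft_force: [-0.1, -1.0, -0.3]
width: 85.4
grip_force: 0.0
```

Run:
```python
from h import *
o=manip.get_obs();c,im=snap("wrist","w1")
print(o["clock"],o["tool_pos"],o["qpos"].round(3));print(np.round(c["world_from_camera"],3),c["intrinsics"])
T=np.array(c["world_from_camera"])
```

```text
1.85 [ 481.18285067 -325.53676865  250.10463457] [ 0.759  0.45  -0.368  1.685  0.183  1.04   0.336]
[[ 1.00000e+00  4.00000e-03  3.00000e-03  4.79916e+02]
 [ 5.00000e-03 -9.60000e-01 -2.81000e-01 -2.53072e+02]
 [ 1.00000e-03  2.81000e-01 -9.60000e-01  3.73003e+02]
 [ 0.00000e+00  0.00000e+00  0.00000e+00  1.00000e+00]] [[356.09170585   0.         318.05812709]
 [  0.         356.09170585 194.09731954]
 [  0.           0.           1.        ]]
```

View pics/w1.png

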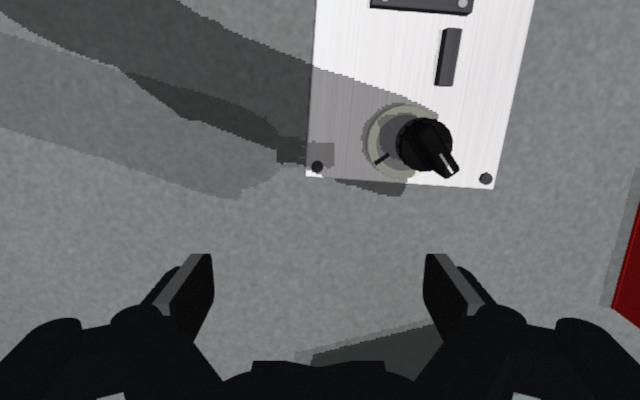

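The wrist view shows the plate in the upper right, the knob at (430,150) with its white mark towards (452,165), a cam mark at (382,157), and the end stop at (448,57). I'll move over the fixture for one centred look, then on to the housing.

Request:
apply_moves:
  series:
    - [[0.8, 0.8, 0, 0, 0, 0, -1], [0.8, 0.8, 0, 0, 0, 0, -1], [0.8, 0.8, 0, 0, 0, 0, -1], [0.8, 0.8, 0, 0, 0, 0, -1], [0.4, 0.5, 0, 0, 0, 0, -1], [0, 0, 0, 0, 0, 0, -1], [0, 0, 0, 0, 0, 0, -1], [0, 0, 0, 0, 0, 0, -1]]

```text
clock: 2.57
tool_pos: [572.0, -238.2, 249.7]
orientation: [0.707, 0.707, -0.001, -0.0]
ft_force: [-0.2, 0.2, 0.3]
width: 85.5
grip_force: 0.0
```

Run:
```python
from h import *
o=manip.get_obs();c,im=snap("wrist","w2");np.save("w2c.npy",c,allow_pickle=True)
print(o["clock"],o["tool_pos"])
```

```text
2.5667 [ 571.96272642 -238.22313424  249.68747763]
```

View pics/w2.png

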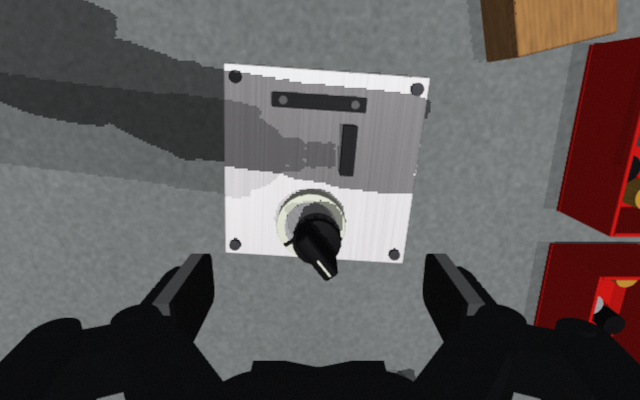

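Request:
apply_moves:
  series:
    - [[1, 0, 0, 0, 0, 0, -1], [1, 0, 0, 0, 0, 0, -1], [1, 0, 0, 0, 0, 0, -1], [1, 0, 0, 0, 0, 0, -1], [1, 0, 0, 0, 0, 0, -1], [1, 0, 0, 0, 0, 0, -1], [1, 0, 0, 0, 0, 0, -1], [1, 0, 0, 0, 0, 0, -1]]

```text
clock: 3.28
tool_pos: [572.2, -37.0, 250.2]
orientation: [0.708, 0.707, -0.0, 0.0]
ft_force: [0.5, 0.9, -0.7]
width: 85.2
grip_force: 0.0
```

Request:
apply_moves:
  series:
    - [[1, 0, 0, 0, 0, 0, -1], [1, 0, 0, 0, 0, 0, -1], [1, 0, 0, 0, 0, 0, -1], [1, 0, 0, 0, 0, 0, -1], [1, 0, 0, 0, 0, 0, -1], [1, 0, 0, 0, 0, 0, -1], [1, 0, 0, 0, 0, 0, -1]]

```text
clock: 3.87
tool_pos: [572.6, 137.9, 250.2]
orientation: [0.708, 0.707, -0.0, 0.0]
ft_force: [1.3, -0.5, 0.6]
width: 85.2
grip_force: 0.0
```

Request:
apply_moves:
  series:
    - [[0.8, 0, 0, 0, 0, 0, -1], [0.6, 0, 0, 0, 0, 0, -1], [0.4, 0, 0, 0, 0, 0, -1], [0, 0, 0, 0, 0, 0, -1], [0, 0, 0, 0, 0, 0, -1], [0, 0, 0, 0, 0, 0, -1]]

```text
clock: 4.37
tool_pos: [572.8, 181.7, 249.9]
orientation: [0.707, 0.707, -0.0, 0.0]
ft_force: [-0.2, -0.4, 0.8]
width: 85.1
grip_force: 0.0
```

Run:
```python
from h import *
o=manip.get_obs();c,im=snap("wrist","w3");np.save("w3c.npy",c,allow_pickle=True)
print(o["clock"],o["tool_pos"],o["qpos"].round(2))
```

```text
4.3667 [572.76992478 181.72294272 249.94369347] [-0.11  0.49 -0.43  1.63  0.22  1.07 -0.6 ]
```

View pics/w3.png

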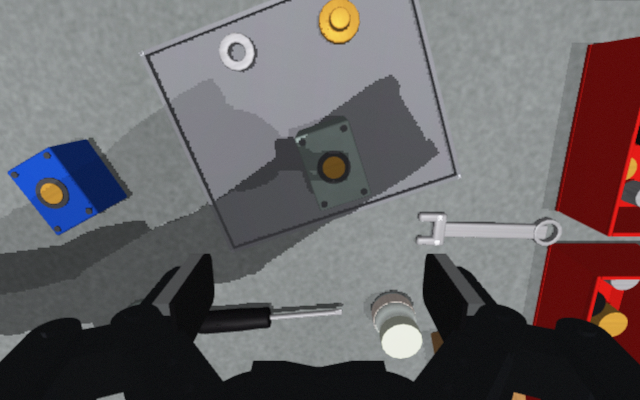

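In w2 the plate spans (225,64) to (403,262). The side stop's lower edge runs from about (272,106) to (366,112), the end stop is at (348,150), and the knob's mark is at (322,266). In w3 the housing's port is at (333,167), with screws at (302,144), (343,127), (363,191) and (324,205).

Run:
```python
from h import *
c=np.load("w2c.npy",allow_pickle=True).item();im=cv2.imread("pics/w2.png");g=cv2.cvtColor(im,cv2.COLOR_BGR2GRAY)
def blobs(x0,y0,x1,y1,th):
    m=np.zeros_like(g);m[y0:y1,x0:x1]=(g[y0:y1,x0:x1]<th);return [x for x in cv2.findContours(m,0,2)[0] if cv2.contourArea(x)>20]
scr=[]
for b in((227,68,243,84),(410,82,425,97),(386,247,401,261),(228,237,242,251)):
    for x in blobs(*b,70):
        p=cv2.minEnclosingCircle(x)[0];scr.append(onz(c,p,14));print("screw",np.round(p,1),scr[-1].round(1))
S=np.array(scr);ctr=S.mean(0);u=(S[1]-S[0]+S[2]-S[3])/2;v=(S[0]-S[3]+S[1]-S[2])/2
yaw=np.arctan2(u[1],u[0]);yaw2=np.arctan2(-v[0],v[1]);print("fix",ctr.round(1),np.linalg.norm(u),np.linalg.norm(v),yaw,yaw2)
ya=(yaw+yaw2)/2;Rm=np.array([[np.cos(ya),-np.sin(ya)],[np.sin(ya),np.cos(ya)]])
for b in((266,86,372,118),(334,120,362,180)):
    for x in blobs(*b,62):
        r=cv2.minAreaRect(x);P=cv2.boxPoints(r);print("bar",[(p.round(),((onz(c,p,26)-ctr)@Rm).round(1)) for p in P])
print("spindle",ctr+Rm@[0,-50],"px cam",proj(c,[*(ctr+Rm@[0,-50]),104]),proj(c,[*(ctr+Rm@[0,-50]),22]))
c=np.load("w3c.npy",allow_pickle=True).item()
for p in((333,167),):print("port",onz(c,p,62))
H=np.array([onz(c,p,62) for p in((302,144),(343,127),(363,191),(324,205))]);print("hscrews",H.round(1),H.mean(0),[np.linalg.norm(H[i]-H[i-1]).round(1) for i in range(4)])
d=H[0]+H[1]-H[2]-H[3];print("yaw of long",np.degrees(np.arctan2(d[1],d[0])),"off centre")
d=H[1]+H[2]-H[0]-H[3];print("yaw of width",np.degrees(np.arctan2(d[1],d[0])))
a=im[150:290,240:400];cv2.imwrite("pics/c2.png",cv2.resize(a,(800,700))[:600])
```

```text
screw [234.5  76.5] [ 491.3 -153.7]
screw [393.7 253.6] [ 654.6 -339.6]
screw [234.9 244.1] [ 480.1 -328. ]Traceback (most recent call last):
  File "<stdin>", line 9, in <module>
IndexError: index 3 is out of bounds for axis 0 with size 3
```

Run:
```python
from h import *
c=np.load("w2c.npy",allow_pickle=True).item();im=cv2.imread("pics/w2.png");g=cv2.cvtColor(im,cv2.COLOR_BGR2GRAY)
def blobs(x0,y0,x1,y1,th):
    m=np.zeros_like(g);m[y0:y1,x0:x1]=(g[y0:y1,x0:x1]<th);return [x for x in cv2.findContours(m,0,2)[0] if cv2.contourArea(x)>20]
S=np.array([onz(c,p,14) for p in((234.5,76.5),(417.5,89.5),(393.7,253.6),(234.9,244.1))])
ctr=S.mean(0);u=(S[1]-S[0]+S[2]-S[3])/2;v=(S[0]-S[3]+S[1]-S[2])/2
yaw=np.arctan2(u[1],u[0]);yaw2=np.arctan2(-v[0],v[1]);print("fix",S.round(),ctr.round(1),np.linalg.norm(u),np.linalg.norm(v),yaw,yaw2)
ya=(yaw+yaw2)/2;Rm=np.array([[np.cos(ya),-np.sin(ya)],[np.sin(ya),np.cos(ya)]])
for b in((266,86,372,118),(334,120,362,180)):
    for x in blobs(*b,62):
        r=cv2.minAreaRect(x);P=cv2.boxPoints(r);print("bar",[(p.round().tolist(),((onz(c,p,26)-ctr)@Rm).round(1).tolist()) for p in P])
print("spindle",ctr+Rm@[0,-50],"px cam",proj(c,[*(ctr+Rm@[0,-50]),104]),proj(c,[*(ctr+Rm@[0,-50]),22]))
c=np.load("w3c.npy",allow_pickle=True).item()
for p in((333,167),):print("port",onz(c,p,62))
H=np.array([onz(c,p,62) for p in((302,144),(343,127),(363,191),(324,205))]);print("hscrews",H.round(1),H.mean(0),[np.linalg.norm(H[i]-H[i-1]).round(1) for i in range(4)])
d=H[0]+H[1]-H[2]-H[3];print("yaw of long",np.degrees(np.arctan2(d[1],d[0])),"off centre")
d=H[1]+H[2]-H[0]-H[3];print("yaw of width",np.degrees(np.arctan2(d[1],d[0])))
a=im[170:290,240:400];cv2.imwrite("pics/c2.png",cv2.resize(a,(800,600)))
```

```text
fix [[ 491. -154.]
 [ 667. -166.]
 [ 655. -340.]
 [ 480. -328.]] [ 573.4 -246.7] 175.64120783464003 174.43436599068514 -0.06701509263346017 -0.06845225887336157
bar [([271.0, 106.0], [-50.9, 63.2]), ([272.0, 91.0], [-50.4, 76.5]), ([366.0, 98.0], [37.7, 76.5]), ([365.0, 112.0], [38.1, 63.1])]
bar [([338.0, 174.0], [17.8, 0.9]), ([343.0, 124.0], [18.1, 50.7]), ([357.0, 125.0], [32.0, 50.4]), ([352.0, 176.0], [32.3, 0.5])]
spindle [ 569.98761289 -296.63475369] px cam [316.61000554 254.48330798] [316.90643042 219.69836338]
port [585.55739892 188.0526197 ]
hscrews [[558.2 208.6]
 [593.8 223.2]
 [613.  165.8]
 [577.7 152.5]] [585.68994404 187.51926409] [np.float64(59.3), np.float64(38.4), np.float64(60.5), np.float64(37.8)]
yaw of long 108.84547844853216 off centre
yaw of width 21.541622642260933
```

View pics/c2.png

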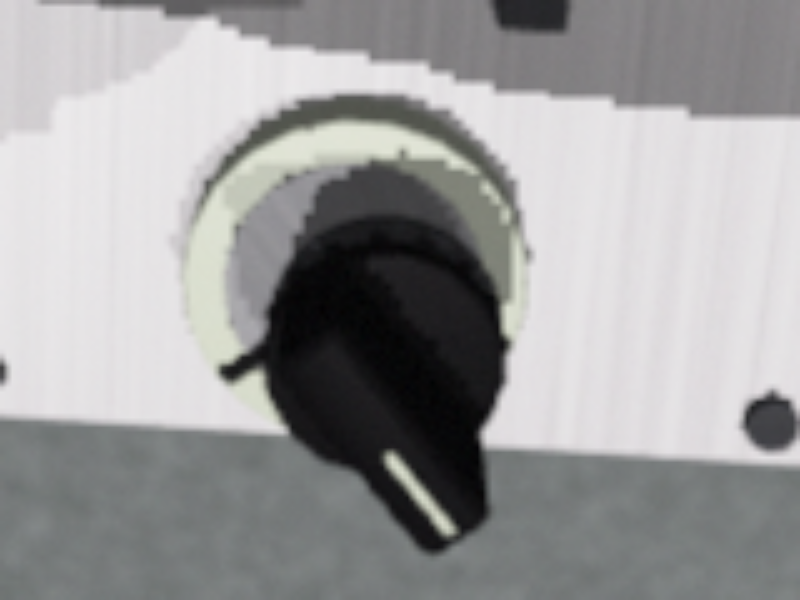

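The knob bar lies at about −52° and the cam mark (the lobe) at −142°, which agree. The stops measure y≈63 and x≈18, so the nest is at about (568,−219) with yaw −3.9°. The housing is at (585.6,187.8), turned +20°. Now I'll grasp it.

Request:
apply_moves:
  series:
    - [[0.24, 0.51, 0, 0, 0, 0, -1], [0, 0, 0.5, 0, 0, -1, -1], [0, 0, 0.8, 0, 0, -1, -1], [0, 0, 0.8, 0, 0, -1, -1], [0, 0, 0.8, 0, 0, -1, -1], [0, 0, 0.8, 0, 0, -1, -1], [0, 0, 0.5, 0, 0, 0, -1], [0, 0, 0.3, 0, 0, 0, -1]]

```text
clock: 5.08
tool_pos: [584.8, 187.8, 135.7]
orientation: [0.574, 0.819, -0.001, -0.0]
ft_force: [0.3, -0.3, -0.5]
width: 85.6
grip_force: 0.0
```

Run:
```python
from h import *
o=manip.get_obs();c,im=snap("wrist","w4");print(o["tool_pos"],o["orientation"])
h=cv2.cvtColor(im,cv2.COLOR_BGR2HSV);m=((h[...,0]>8)&(h[...,0]<28)&(h[...,1]>130)).astype(np.uint8)
for x in cv2.findContours(m,0,2)[0]:
    if cv2.contourArea(x)>100:
        p=cv2.minEnclosingCircle(x);print(np.round(p[0]),p[1],onz(c,p[0],62))
```

```text
[584.80192344 187.80249464 135.72105496] [ 5.73664347e-01  8.19089518e-01 -1.16520036e-03 -4.71205977e-04]
[320. 220.] 16.86722755432129 [585.90167261 187.60145491]
[399.  19.] 32.62432098388672 [586.1310947  302.06347189]
```

View pics/w4.png

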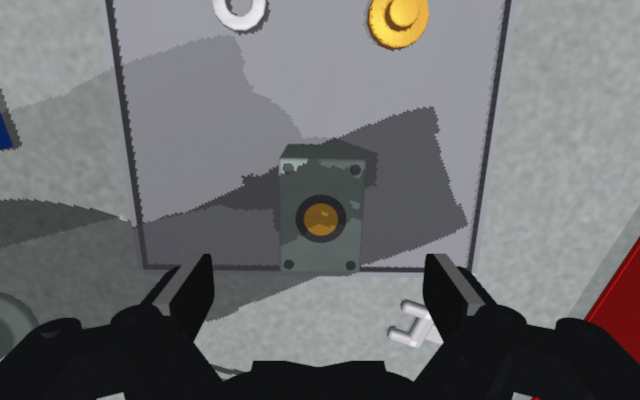

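The housing stands square and centred between the fingers, with its port at (320,220). I'll descend and grip.

Request:
apply_moves:
  series:
    - [[0, 0.03, 0.9, 0, 0, 0, -1], [0, 0, 0.9, 0, 0, 0, -1], [0, 0, 0.8, 0, 0, 0, -1], [0, 0, 0.5, 0, 0, 0, -1], [0, 0, 0.3, 0, 0, 0, -1], [0, 0, 0.15, 0, 0, 0, -1], [0, 0, 0, 0, 0, 0, -1], [0, 0, 0, 0, 0, 0, 0.4]]

```text
clock: 5.8
tool_pos: [586.4, 190.2, 49.6]
orientation: [0.573, 0.82, 0.001, 0.0]
ft_force: [0.2, 0.0, -0.3]
width: 75.3
grip_force: 0.0
```

Request:
apply_moves:
  series:
    - [[0, 0, 0, 0, 0, 0, 0.4], [0, 0, 0, 0, 0, 0, 0.6], [0, 0, 0, 0, 0, 0, 0.6], [0, 0, 0, 0, 0, 0, 0.6], [0, 0, 0, 0, 0, 0, 0.6], [0, 0, 0, 0, 0, 0, 0.6]]

```text
clock: 6.3
tool_pos: [586.3, 190.2, 50.0]
orientation: [0.573, 0.82, 0.001, 0.001]
ft_force: [-0.9, 0.4, 5.7]
width: 49.2
grip_force: 63.4
```

Request:
apply_moves:
  series:
    - [[0, 0, -0.2, 0, 0, 0, 0.6], [0, 0, -0.6, 0, 0, 0, 0.6], [0, 0, -0.8, 0, 0, 1, 0.6], [0, 0, -0.8, 0, 0, 1, 0.6], [0, 0, -0.8, 0, 0, 1, 0.6], [0, 0, -0.6, 0, 0, 1, 0.6], [0, 0, -0.2, 0, 0, 1, 0.6], [0, 0, 0, 0, 0, 1, 0.6]]

```text
clock: 6.97
tool_pos: [586.4, 190.3, 150.9]
orientation: [0.732, 0.681, 0.001, 0.0]
ft_force: [-0.2, 0.5, -2.9]
width: 49.3
grip_force: 62.7
```

Request:
apply_moves:
  series:
    - [[-0.3, 0, 0, 0, 0, 0, 0.6], [-0.6, 0, 0, 0, 0, 0, 0.6], [-0.9, 0, 0, 0, 0, 0, 0.6], [-0.9, 0, 0, 0, 0, 0, 0.6], [-0.9, 0, 0, 0, 0, 0, 0.6], [-0.9, 0, 0, 0, 0, 0, 0.6], [-0.9, 0, 0, 0, 0, 0, 0.6], [-0.9, 0, 0, 0, 0, 0, 0.6]]

```text
clock: 7.63
tool_pos: [574.1, 29.8, 148.3]
orientation: [0.73, 0.683, -0.001, -0.0]
ft_force: [0.2, -0.2, -3.4]
width: 49.0
grip_force: 62.7
```

Request:
apply_moves:
  series:
    - [[-0.9, 0, 0, 0, 0, 0, 0.6], [-0.9, 0, 0, 0, 0, 0, 0.6], [-0.9, 0, 0, 0, 0, 0, 0.6], [-0.9, 0, 0, 0, 0, 0, 0.6], [-0.9, 0, 0, 0, 0, 0, 0.6], [-0.9, 0, 0, 0, 0, 0, 0.6], [-0.9, 0, 0, 0, 0, 0, 0.6], [-0.9, 0, 0, 0, 0, 0, 0.6]]

```text
clock: 8.3
tool_pos: [561.2, -149.4, 148.3]
orientation: [0.73, 0.683, -0.001, -0.0]
ft_force: [0.2, 0.1, -3.6]
width: 49.0
grip_force: 62.7
```

Request:
apply_moves:
  series:
    - [[-0.8, 0, 0, 0, 0, 0, 0.6], [-0.6, 0, 0, 0, 0, 0, 0.6], [-0.4, 0, 0, 0, 0, 0, 0.6], [-0.2, 0, 0, 0, 0, 0, 0.6], [0, 0, 0, 0, 0, 0, 0.6], [0, 0, 0, 0, 0, 0, 0.6]]

```text
clock: 8.8
tool_pos: [559.2, -196.0, 148.6]
orientation: [0.731, 0.683, 0.0, -0.0]
ft_force: [-0.7, 1.1, -3.2]
width: 49.2
grip_force: 62.7
```

```bash
cat > fx.py <<'E'
from h import *
ctr=np.array([573.4,-246.7]);Rm=R.from_euler('z',-.068).as_matrix()[:2,:2]
def st(tx=-2.2):
    o=manip.get_obs();T=R.from_quat(o["orientation"]).as_matrix()
    hc=o["tool_pos"]+T@[tx,0,44];print("t",o["clock"],"tcp",o["tool_pos"].round(1),"tool x yaw-90 deg",np.degrees(np.arctan2(T[1,0],T[0,0])).round(2)-90,"tilt",T[:2,2].round(4))
    print("housing in fix",((hc[:2]-ctr)@Rm).round(2),"bottom z",hc[2].round(1),"target (-7,27.1) F(fix)",(o["ft_force"][:2]@Rm).round(1),o["ft_force"][2],o["ft_torque"].round(2),"q",o["qpos"].round(2),o["width"])
E
python3 -c "
from fx import *
st()"
```

```text
t 8.8 tcp [ 559.2 -196.   148.6] tool x yaw-90 deg -3.8700000000000045 tilt [-0.0002  0.0007]
housing in fix [-17.63  47.46] bottom z 104.6 target (-7,27.1) F(fix) [-0.8  1. ] -3.207204438417192 [ 0.1  -0.03  0.02] q [ 0.5   0.58 -0.38  1.78  0.27  0.84 -0.07] 49.222711079492015
```

Request:
apply_moves:
  series:
    - [[-0.5, 0.15, 0.4, 0, 0, 0, 0.6], [-0.42, 0.15, 0.8, 0, 0, 0, 0.6], [0, 0, 0.8, 0, 0, 0, 0.6], [0, 0, 0.6, 0, 0, 0, 0.6], [0, 0, 0.4, 0, 0, 0, 0.6], [0, 0, 0, 0, 0, 0, 0.6], [0, 0, 0, 0, 0, 0, 0.6]]

```text
clock: 9.38
tool_pos: [565.5, -219.2, 73.6]
orientation: [0.73, 0.683, -0.0, -0.0]
ft_force: [1.2, -0.7, -3.1]
width: 49.1
grip_force: 62.8
```

```bash
python3 -c "
from fx import *
st()
snap('wrist','w5');snap('side','s5')
a=cv2.imread('pics/w5.png')[0:300,120:520];b=cv2.imread('pics/s5.png')[110:210,290:410]
cv2.imwrite('pics/c5.png',np.hstack([a,cv2.resize(b,(360,300))]))"
```

```text
t 9.3833 tcp [ 565.5 -219.2   73.6] tool x yaw-90 deg -3.8299999999999983 tilt [-0.0006  0.0006]
housing in fix [-9.81 24.76] bottom z 29.6 target (-7,27.1) F(fix) [ 1.2 -0.6] -3.087243325880897 [ 0.06 -0.04 -0.04] q [ 0.5   0.69 -0.34  1.8   0.33  0.71 -0.08] 49.1450316938669
```

View pics/c5.png

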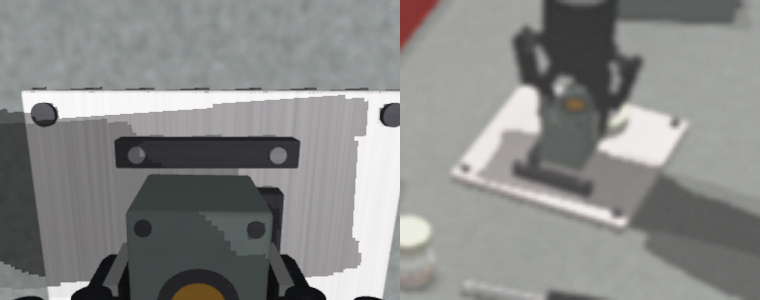

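The housing hovers about 3 mm clear of the side stop bar (bar edge at row 167, housing edge at row 175) and is beside the end stop. I'll lower it slowly.

Request:
apply_moves:
  series:
    - [[0, 0, 0.25, 0, 0, 0, 0.6], [0, 0, 0.2, 0, 0, 0, 0.6], [0, 0, 0.1, 0, 0, 0, 0.6], [0, 0, 0.05, 0, 0, 0, 0.6], [0, 0, 0.04, 0, 0, 0, 0.6], [0, 0, 0, 0, 0, 0, 0.6], [0, 0, 0, 0, 0, 0, 0.6]]

```text
clock: 10.07
tool_pos: [565.4, -220.0, 57.8]
orientation: [0.731, 0.683, 0.0, 0.0]
ft_force: [0.3, -0.1, -3.2]
width: 49.3
grip_force: 62.8
```

```bash
python3 -c "
from fx import *
st()"
```

```text
t 10.0667 tcp [ 565.4 -220.    57.8] tool x yaw-90 deg -3.9099999999999966 tilt [0.0001 0.    ]
housing in fix [-9.79 23.9 ] bottom z 13.8 target (-7,27.1) F(fix) [ 0.3 -0.1] -3.2255788976654136 [ 0.03  0.02 -0.  ] q [ 0.5   0.71 -0.33  1.81  0.34  0.67 -0.09] 49.297093524319344
```

Request:
apply_moves:
  series:
    - [[0, 0, 0.04, 0, 0, 0, 0.6], [0, 0, 0.04, 0, 0, 0, 0.6], [0, 0, 0, 0, 0, 0, 0.6], [0, 0, 0, 0, 0, 0, 0.6]]

```text
clock: 10.4
tool_pos: [565.5, -220.0, 56.0]
orientation: [0.731, 0.683, 0.0, 0.0]
ft_force: [-0.6, 0.5, -0.3]
width: 48.9
grip_force: 63.1
```

```bash
python3 -c "
from fx import *
st()"
```

```text
t 10.4 tcp [ 565.5 -220.    56. ] tool x yaw-90 deg -3.9099999999999966 tilt [ 0.0004 -0.0001]
housing in fix [-9.71 23.88] bottom z 12.0 target (-7,27.1) F(fix) [-0.6  0.5] -0.25877953206660326 [ 0.01  0.07 -0.01] q [ 0.5   0.71 -0.32  1.82  0.34  0.67 -0.09] 48.90328784357349
```

Down on the plate. Now I'll slide it to the end stop in small steps.

Request:
apply_moves:
  series:
    - [[0, 0.04, 0, 0, 0, 0, 0.6], [0, 0.03, 0, 0, 0, 0, 0.6], [0, 0.02, 0, 0, 0, 0, 0.6], [0, 0.01, 0, 0, 0, 0, 0.6], [0, 0, 0, 0, 0, 0, 0.6], [0, 0, 0, 0, 0, 0, 0.6]]

```text
clock: 10.9
tool_pos: [565.7, -220.1, 56.0]
orientation: [0.731, 0.682, -0.001, -0.001]
ft_force: [-9.3, 3.0, 11.4]
width: 49.1
grip_force: 64.5
```

Request:
apply_moves:
  series:
    - [[0, 0.02, 0, 0, 0, 0, 0.6], [0, 0.02, 0, 0, 0, 0, 0.6], [0, 0, 0, 0, 0, 0, 0.6]]

```text
clock: 11.15
tool_pos: [567.3, -220.3, 56.0]
orientation: [0.731, 0.682, -0.001, -0.001]
ft_force: [-7.1, 1.1, 7.8]
width: 48.9
grip_force: 64.3
```

```bash
python3 -c "
from fx import *
st()"
```

```text
t 11.15 tcp [ 567.3 -220.3   56. ] tool x yaw-90 deg -3.930000000000007 tilt [-0.0029 -0.0002]
housing in fix [-8.01 23.72] bottom z 12.0 target (-7,27.1) F(fix) [-7.1  0.6] 7.801098537643358 [ 0.2   1.49 -0.04] q [ 0.49  0.71 -0.32  1.81  0.34  0.68 -0.09] 48.92795134879042
```

Request:
apply_moves:
  series:
    - [[0, 0.02, 0, 0, 0, 0, 0.6], [0, 0.02, 0, 0, 0, 0, 0.6], [0, 0, 0, 0, 0, 0, 0.6]]

```text
clock: 11.4
tool_pos: [567.4, -220.3, 56.0]
orientation: [0.731, 0.682, -0.002, -0.002]
ft_force: [-10.7, 2.2, 10.9]
width: 49.2
grip_force: 64.7
```

Request:
apply_moves:
  series:
    - [[0, 0.02, 0, 0, 0, 0, 0.6], [0, 0.02, 0, 0, 0, 0, 0.6], [0, 0, 0, 0, 0, 0, 0.6]]

```text
clock: 11.65
tool_pos: [569.4, -220.5, 56.0]
orientation: [0.731, 0.682, -0.001, -0.001]
ft_force: [-6.9, 1.1, 7.3]
width: 49.3
grip_force: 64.2
```

```bash
python3 -c "
from fx import *
st()"
```

```text
t 11.65 tcp [ 569.4 -220.5   56. ] tool x yaw-90 deg -3.930000000000007 tilt [-0.0027 -0.0003]
housing in fix [-5.91 23.62] bottom z 12.0 target (-7,27.1) F(fix) [-7.   0.6] 7.348351008731329 [ 0.16  1.44 -0.03] q [ 0.49  0.72 -0.32  1.8   0.34  0.68 -0.09] 49.303640983674626
```

Request:
apply_moves:
  series:
    - [[0, 0.02, 0, 0, 0, 0, 0.6], [0, 0.02, 0, 0, 0, 0, 0.6], [0, 0, 0, 0, 0, 0, 0.6]]

```text
clock: 11.9
tool_pos: [569.5, -220.5, 56.0]
orientation: [0.731, 0.682, -0.002, -0.001]
ft_force: [-9.1, 2.0, 11.5]
width: 48.9
grip_force: 64.7
```

Request:
apply_moves:
  series:
    - [[0, 0.02, 0, 0, 0, 0, 0.6], [0, 0.02, 0, 0, 0, 0, 0.6], [0, 0, 0, 0, 0, 0, 0.6]]

```text
clock: 12.15
tool_pos: [569.6, -220.6, 56.1]
orientation: [0.731, 0.682, -0.002, -0.002]
ft_force: [-12.7, 1.8, 13.6]
width: 49.0
grip_force: 65.1
```

```bash
python3 -c "
from fx import *
st()"
```

```text
t 12.15 tcp [ 569.6 -220.6   56.1] tool x yaw-90 deg -3.950000000000003 tilt [-0.006  -0.0002]
housing in fix [-5.78 23.56] bottom z 12.1 target (-7,27.1) F(fix) [-12.8   1. ] 13.55861738527739 [ 0.44  2.77 -0.01] q [ 0.49  0.72 -0.32  1.8   0.34  0.69 -0.09] 48.98458159494637
```

Request:
apply_moves:
  series:
    - [[0, 0.02, 0, 0, 0, 0, 0.6], [0, 0.02, 0, 0, 0, 0, 0.6], [0, 0, 0, 0, 0, 0, 0.6]]

```text
clock: 12.4
tool_pos: [569.7, -220.6, 56.1]
orientation: [0.731, 0.682, -0.003, -0.003]
ft_force: [-15.4, 2.5, 18.1]
width: 49.0
grip_force: 65.5
```

Request:
apply_moves:
  series:
    - [[0.04, 0, 0, 0, 0, 0, 0.6], [0.04, 0, 0, 0, 0, 0, 0.6], [0.04, 0, 0, 0, 0, 0, 0.6], [0, 0, 0, 0, 0, 0, 0.6], [0, 0, 0, 0, 0, 0, 0.6]]

```text
clock: 12.82
tool_pos: [569.7, -220.4, 56.1]
orientation: [0.732, 0.682, -0.004, -0.001]
ft_force: [-15.9, -5.3, 14.5]
width: 49.4
grip_force: 64.9
```

```bash
python3 -c "
from fx import *
st()"
```

```text
t 12.8167 tcp [ 569.7 -220.4   56.1] tool x yaw-90 deg -4.060000000000002 tilt [-0.0075 -0.0032]
housing in fix [-5.81 23.61] bottom z 12.1 target (-7,27.1) F(fix) [-15.5  -6.3] 14.532893522744892 [-1.02  3.33  0.17] q [ 0.49  0.72 -0.32  1.8   0.34  0.69 -0.1 ] 49.397451485169235
```

Request:
apply_moves:
  series:
    - [[0.04, -0.06, -0.03, 0, 0, 0, 0.6], [0.04, 0, 0, 0, 0, 0, 0.6], [0, 0, 0, 0, 0, 0, 0.6], [0, 0, 0, 0, 0, 0, 0.6]]

```text
clock: 13.15
tool_pos: [569.8, -217.9, 56.2]
orientation: [0.731, 0.682, -0.003, -0.001]
ft_force: [-7.7, -5.9, 3.8]
width: 49.2
grip_force: 63.7
```

```bash
python3 -c "
from fx import *
st()"
```

```text
t 13.15 tcp [ 569.8 -217.9   56.2] tool x yaw-90 deg -4.010000000000005 tilt [-0.0049 -0.0025]
housing in fix [-5.72 26.18] bottom z 12.2 target (-7,27.1) F(fix) [-7.3 -6.4] 3.752269746718245 [-1.21  1.88  0.22] q [ 0.49  0.72 -0.32  1.8   0.34  0.68 -0.1 ] 49.230790420900945
```

Request:
apply_moves:
  series:
    - [[0.03, 0, 0, 0, 0, 0, 0.6], [0.03, 0, 0, 0, 0, 0, 0.6], [0, 0, 0, 0, 0, 0, 0.6], [0, 0, 0, 0, 0, 0, 0.6]]

```text
clock: 13.48
tool_pos: [569.9, -217.8, 56.3]
orientation: [0.732, 0.682, -0.003, -0.0]
ft_force: [-7.6, -9.9, 3.0]
width: 49.0
grip_force: 63.5
```

```bash
python3 -c "
from fx import *
st()"
```

```text
t 13.4833 tcp [ 569.9 -217.8   56.3] tool x yaw-90 deg -4.060000000000002 tilt [-0.0049 -0.004 ]
housing in fix [-5.7  26.25] bottom z 12.3 target (-7,27.1) F(fix) [ -7.  -10.4] 3.0469051754270877 [-2.07  1.97  0.3 ] q [ 0.48  0.71 -0.32  1.8   0.34  0.68 -0.1 ] 49.005567270231964
```

Request:
apply_moves:
  series:
    - [[0.03, 0, 0, 0, 0, 0, 0.6], [0.03, 0, 0, 0, 0, 0, 0.6], [0, 0, 0, 0, 0, 0, 0.6], [0, 0, 0, 0, 0, 0, 0.6]]

```text
clock: 13.82
tool_pos: [569.9, -217.6, 56.4]
orientation: [0.732, 0.681, -0.004, 0.0]
ft_force: [-7.2, -13.0, 2.6]
width: 49.0
grip_force: 63.5
```

```bash
python3 -c "
from fx import *
st()"
```

```text
t 13.8167 tcp [ 569.9 -217.6   56.4] tool x yaw-90 deg -4.099999999999994 tilt [-0.0048 -0.0056]
housing in fix [-5.71 26.36] bottom z 12.4 target (-7,27.1) F(fix) [ -6.3 -13.4] 2.6048732485738397 [-2.86  2.05  0.43] q [ 0.48  0.71 -0.32  1.8   0.34  0.68 -0.1 ] 49.01204043156637
```

Home against both stops: the force rises with no motion. I'll relax the push and release.

Request:
apply_moves:
  series:
    - [[-0.05, -0.03, 0, 0, 0, 0, 0.6], [-0.04, -0.02, 0, 0, 0, 0, 0.6], [0, 0, 0, 0, 0, 0, 0.6], [0, 0, 0, 0, 0, 0, 0.6]]

```text
clock: 14.15
tool_pos: [569.7, -217.7, 56.3]
orientation: [0.732, 0.682, -0.002, 0.0]
ft_force: [-4.0, -8.8, 0.5]
width: 48.9
grip_force: 63.2
```

```bash
python3 -c "
from fx import *
st()"
```

```text
t 14.15 tcp [ 569.7 -217.7   56.3] tool x yaw-90 deg -4.030000000000001 tilt [-0.0028 -0.0032]
housing in fix [-5.74 26.3 ] bottom z 12.3 target (-7,27.1) F(fix) [-3.4 -9.1] 0.5259081590741848 [-1.74  1.11  0.23] q [ 0.49  0.71 -0.32  1.8   0.34  0.68 -0.1 ] 48.91645773706744
```

Request:
apply_moves:
  series:
    - [[0, 0, 0, 0, 0, 0, 0], [0, 0, 0, 0, 0, 0, -0.5], [0, 0, 0, 0, 0, 0, -1], [0, 0, 0, 0, 0, 0, -1], [0, 0, 0, 0, 0, 0, -1], [0, 0, -0.2, 0, 0, 0, -1], [0, 0, -0.6, 0, 0, 0, -1], [0, 0, -0.8, 0, 0, 0, -1]]

```text
clock: 14.82
tool_pos: [570.7, -214.1, 96.0]
orientation: [0.731, 0.683, -0.0, -0.001]
ft_force: [0.5, -1.1, 0.3]
width: 85.2
grip_force: 0.0
```

Request:
apply_moves:
  series:
    - [[0, 0, -0.9, 0, 0, 0, -1], [0, 0, -0.9, 0, 0, 0, -1], [0, 0, -0.9, 0, 0, 0, -1], [0, 0, -0.9, 0, 0, 0, -1], [0, 0, -0.8, 0, 0, 0, -1], [0, 0, -0.3, 0, 0, 0, -1], [0, 0, 0, 0, 0, 0, -1], [0, 0, 0, 0, 0, 0, -1]]

```text
clock: 15.48
tool_pos: [571.3, -214.6, 213.7]
orientation: [0.731, 0.683, -0.0, 0.0]
ft_force: [0.4, -0.2, -0.5]
width: 85.3
grip_force: 0.0
```

Run:
```python
from fx import *
st();c,im=snap('wrist','w6');np.save("w6c.npy",c,allow_pickle=True)
h=cv2.cvtColor(im,cv2.COLOR_BGR2HSV);m=((h[...,0]>8)&(h[...,0]<28)&(h[...,1]>130)).astype(np.uint8)
for x in cv2.findContours(m,0,2)[0]:
    if cv2.contourArea(x)>40:
        p=cv2.minEnclosingCircle(x);q=onz(c,p[0],68);print(np.round(p[0]),p[1],q,((q-ctr)@Rm).round(1))
s=ctr+Rm@[0.5,-49.7];print("spindle px at 113",proj(c,[*s,113]))
```

```text
t 15.4833 tcp [ 571.3 -214.6  213.7] tool x yaw-90 deg -3.9099999999999966 tilt [ 0.0001 -0.0001]
housing in fix [-4.26 29.7 ] bottom z 169.7 target (-7,27.1) F(fix) [ 0.4 -0.2] -0.4893611730465126 [-0.05 -0.03  0.02] q [ 0.53  0.53 -0.4   1.66  0.23  1.   -0.01] 85.27248352014165
[316. 194.] 12.675126075744629 [ 568.82021916 -220.22057318] [-6.4 26.1]
[562.  24.] 80.25165557861328 [ 746.9439059  -110.40318169] [163.9 147.8]
spindle px at 113 [325.57647973 311.39804233]
```

View pics/w6.png

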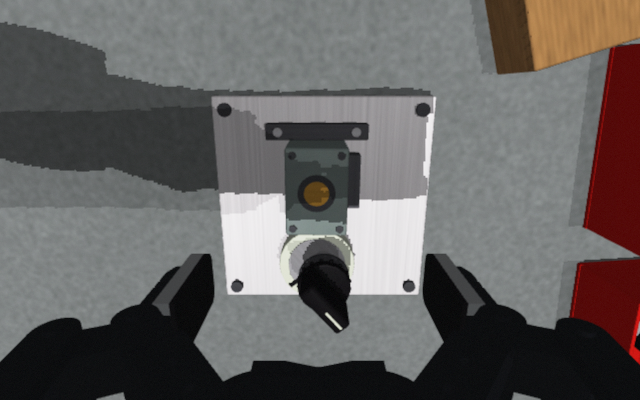

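The view shows the housing seated against the side stop bar (row 139) and the end stop (col 350). The knob's bar is centred near (323,308), as predicted. I'll go over the knob and turn counter-clockwise 42° to match the bar.

Request:
apply_moves:
  series:
    - [[-0.4, 0.07, 0, 0, 0, 0, -1], [-0.8, 0.1, 0, 0, 0, 0, -1], [-0.9, 0, 0, 0, 0, 0, -1], [-0.8, 0, 0, 0, 0, 0, -1], [-0.38, 0, 0, 0, 0, 0, -1], [0, 0, 0, 0, 0, -1, -1], [0, 0, 0, 0, 0, -1, -1], [0, 0, 0, 0, 0, -1, -1]]

```text
clock: 16.2
tool_pos: [569.8, -296.8, 212.9]
orientation: [0.654, 0.756, -0.0, -0.001]
ft_force: [-0.4, 0.9, 0.3]
width: 85.7
grip_force: 0.0
```

Request:
apply_moves:
  series:
    - [[0, 0, 0, 0, 0, -1, -1], [0, 0, 0, 0, 0, -1, -1], [0, 0, 0, 0, 0, -1, -1], [0, 0, 0, 0, 0, -1, -1], [0, 0, 0, 0, 0, -1, -1], [0, 0, 0, 0, 0, -1, -1], [0, 0, 0, 0, 0, -1, -1], [0, 0, 0, 0, 0, -0.5, -1]]

```text
clock: 16.87
tool_pos: [569.8, -296.6, 213.0]
orientation: [0.436, 0.9, 0.0, -0.001]
ft_force: [-0.6, -0.0, 0.2]
width: 85.3
grip_force: 0.0
```

Request:
apply_moves:
  series:
    - [[0, 0, 0.4, 0, 0, 0, -1], [0, 0, 0.7, 0, 0, 0, -1], [0, 0, 0.7, 0, 0, 0, -1], [0, 0, 0.5, 0, 0, 0, -1], [0, 0, 0, 0, 0, 0, -1]]

```text
clock: 17.28
tool_pos: [568.3, -296.2, 152.7]
orientation: [0.438, 0.899, -0.0, -0.003]
ft_force: [-0.5, -0.0, 0.1]
width: 85.4
grip_force: 0.0
```

Run:
```python
from fx import *
st()
o=manip.get_obs();print("shift tool mm to spindle",25*rows(*(np.r_[570.0,-296.6,106]-o["tool_pos"])))
c,im=snap('wrist','w7')
g=cv2.cvtColor(im,cv2.COLOR_BGR2HSV)[...,2]
print([proj(c,[570,-296.6,113]).round(1)])
print("mark px", [ (cv2.boundingRect(x),cv2.contourArea(x)) for x in cv2.findContours((g[190:400,240:420]>150).astype(np.uint8),0,2)[0] if cv2.contourArea(x)>15])
```

```text
t 17.2833 tcp [ 568.3 -296.2  152.7] tool x yaw-90 deg 38.05000000000001 tilt [-0.0051  0.0023]
housing in fix [ -0.51 -51.31] bottom z 108.7 target (-7,27.1) F(fix) [-0.5 -0. ] 0.05385654733380685 [-0.04  0.03 -0.01] q [ 0.74  0.66 -0.56  1.63  0.41  0.97  0.71] 85.37426435546863
shift tool mm to spindle [-1.58770933  1.25242759 46.72249511]
[array([320.4, 245.4])]
mark px [((55, 58, 11, 9), 15.5), ((92, 56, 88, 61), 1534.5), ((0, 0, 52, 56), 449.0)]
```

Run:
```python
from fx import *
im=cv2.imread('pics/w7.png');g=cv2.cvtColor(im,cv2.COLOR_BGR2GRAY)
for r in range(180,330,10):
    s=g[r,230:420];d=np.where(s<45)[0]+230;b=np.where((s>110))[0]+230
    print(r,d.min() if len(d) else 0,d.max() if len(d) else 0,len(d),"bright",[int(x) for x in b if 285<x<360][:12], s[60:130:5].tolist())
```

```text
180 309 329 21 bright [342, 343, 344, 345, 346, 347, 348, 349, 355, 356, 357, 358] [70, 69, 70, 67, 34, 26, 27, 28, 50, 72, 73, 130, 110, 120]
190 293 344 52 bright [346, 347, 348, 349, 350, 351, 352, 353, 354, 355, 356, 357] [71, 29, 9, 10, 6, 8, 6, 5, 7, 11, 10, 58, 138, 138]
200 287 351 65 bright [353, 354, 355, 356, 357, 358, 359] [11, 8, 9, 9, 6, 6, 8, 10, 8, 11, 8, 10, 6, 137]
210 283 354 72 bright [356, 357, 358, 359] [6, 9, 10, 9, 9, 10, 8, 8, 8, 6, 10, 8, 8, 71]
220 283 355 73 bright [357, 358, 359] [10, 8, 7, 10, 8, 5, 8, 7, 9, 19, 16, 17, 18, 19]
230 285 353 69 bright [355, 356, 357, 358, 359] [11, 8, 11, 10, 8, 11, 9, 9, 9, 14, 17, 16, 18, 128]
240 290 348 59 bright [286, 287, 288, 289, 351, 352, 353, 354, 355, 356, 357, 358] [12, 14, 8, 11, 10, 6, 11, 12, 9, 14, 15, 16, 110, 137]
250 302 337 31 bright [286, 287, 288, 289, 290, 291, 292, 293, 294, 295, 296, 297] [123, 125, 124, 12, 8, 9, 92, 18, 10, 13, 116, 137, 132, 134]
260 306 331 21 bright [286, 287, 288, 289, 290, 291, 292, 293, 294, 295, 296, 297] [128, 131, 125, 62, 13, 14, 110, 12, 10, 228, 225, 133, 139, 133]
27
[... 195 characters left out ...]
91, 292, 293, 294, 295, 296, 297] [131, 126, 126, 124, 10, 10, 21, 11, 110, 205, 230, 229, 225, 224]
290 361 361 1 bright [286, 287, 288, 289, 290, 291, 292, 293, 294, 295, 296, 297] [125, 126, 132, 128, 131, 125, 131, 123, 122, 130, 128, 134, 228, 227]
300 0 0 0 bright [286, 287, 288, 289, 290, 291, 292, 293, 294, 295, 296, 297] [125, 128, 127, 127, 127, 134, 129, 130, 130, 127, 126, 131, 126, 131]
310 0 0 0 bright [286, 287, 288, 289, 290, 291, 292, 293, 294, 295, 296, 297] [127, 128, 128, 123, 134, 133, 136, 129, 129, 130, 133, 128, 126, 127]
320 0 0 0 bright [286, 287, 288, 289, 290, 291, 292, 293, 294, 295, 296, 297] [133, 128, 125, 125, 126, 133, 128, 135, 134, 132, 127, 129, 129, 127]
```

The bar is upright in the view with its mark at column 320, against a predicted 320.4. That is aligned, so I'll descend and grip.

Request:
apply_moves:
  series:
    - [[-0.03, 0.03, 0.4, 0, 0, 0, -1], [0, 0, 0.6, 0, 0, 0, -1], [0, 0, 0.4, 0, 0, 0, -1], [0, 0, 0.3, 0, 0, 0, -1], [0, 0, 0.1, 0, 0, 0, -1], [0, 0, 0, 0, 0, 0, -1], [0, 0, 0, 0, 0, 0, -1]]

```text
clock: 17.92
tool_pos: [571.4, -296.9, 111.9]
orientation: [0.438, 0.899, 0.0, 0.0]
ft_force: [0.2, 0.2, 0.1]
width: 85.3
grip_force: 0.0
```

Run:
```python
from fx import *
st()
o=manip.get_obs();print("shift tool mm to spindle",25*rows(*(np.r_[570.0,-296.6,105]-o["tool_pos"])))
```

```text
t 17.9167 tcp [ 571.4 -296.9  111.9] tool x yaw-90 deg 38.08000000000001 tilt [ 0.0005 -0.0001]
housing in fix [  2.96 -51.86] bottom z 67.9 target (-7,27.1) F(fix) [0.2 0.2] 0.06872409745322121 [-0.    0.    0.03] q [ 0.72  0.71 -0.53  1.67  0.44  0.89  0.68] 85.27643905955601
shift tool mm to spindle [ 1.13729487 -0.95406644  6.85733685]
```

Request:
apply_moves:
  series:
    - [[0.04, -0.04, 0.13, 0, 0, 0, -1], [0, 0, 0.12, 0, 0, 0, -0.5], [0, 0, 0, 0, 0, 0, 0], [0, 0, 0, 0, 0, 0, 0.4], [0, 0, 0, 0, 0, 0, 0.8], [0, 0, 0, 0, 0, 0, 1], [0, 0, 0, 0, 0, 0, 1], [0, 0, 0, 0, 0, 0, 1]]

```text
clock: 18.58
tool_pos: [569.6, -297.0, 105.5]
orientation: [0.438, 0.899, -0.0, -0.0]
ft_force: [-2.6, 0.3, 4.0]
width: 13.4
grip_force: 58.3
```

Request:
apply_moves:
  series:
    - [[0, 0, 0, 0, 0, 0, 1], [0, 0, 0, 0, 0, 0, 1], [0, 0, 0, 0, 0, 0, 1], [0, 0, 0, 0, 0, 0, 1]]

```text
clock: 18.92
tool_pos: [569.6, -297.0, 105.6]
orientation: [0.438, 0.899, -0.0, 0.0]
ft_force: [-2.9, -0.1, 5.7]
width: 13.0
grip_force: 58.6
```

```bash
cat > k.py <<'E'
from fx import *
o=manip.get_obs();T=R.from_quat(o["orientation"]).as_matrix()
print("t",o["clock"],"yaw",np.degrees(np.arctan2(T[1,0],T[0,0])).round(1),"tcp",o["tool_pos"].round(1),"F",o["ft_force"].round(1),"tq",o["ft_torque"].round(3),"w",o["width"].round(1),o["grip_force"],"q567",o["qpos"][4:].round(2),"lead to spindle mm",(25*rows(*(np.r_[570.0,-296.6,105]-o["tool_pos"]))).round(1))
E
python3 k.py
```

```text
Traceback (most recent call last):
  File "k.py", line 3, in <module>
    print("t",o["clock"],"yaw",np.degrees(np.arctan2(T[1,0],T[0,0])).round(1),"tcp",o["tool_pos"].round(1),"F",o["ft_force"].round(1),"tq",o["ft_torque"].round(3),"w",o["width"].round(1),o["grip_force"],"q567",o["qpos"][4:].round(2),"lead to spindle mm",(25*rows(*(np.r_[570.0,-296.6,105]-o["tool_pos"]))).round(1))
                                                                                                                                                                       ^^^^^^^^^^^^^^^^
AttributeError: 'float' object has no attribute 'round'
```

Request:
apply_moves:
  series:
    - [[0, 0, 0, 0, 0, 0.3, 1], [0, 0, 0, 0, 0, 0.5, 1], [0, 0, 0, 0, 0, 0.5, 1], [0, 0, 0, 0, 0, 0.5, 1], [0, 0, 0, 0, 0, 0.5, 1], [0, 0, 0, 0, 0, 0.4, 1], [0, 0, 0, 0, 0, 0, 1]]

```text
clock: 19.5
tool_pos: [569.8, -296.8, 105.5]
orientation: [0.521, 0.854, -0.0, 0.0]
ft_force: [-2.2, 0.5, 6.5]
width: 13.3
grip_force: 58.6
```

```bash
sed -i 's/o\["width"\].round(1)/round(o["width"],1)/' k.py; python3 k.py
```

```text
t 19.5 yaw 117.2 tcp [ 569.8 -296.8  105.5] F [-2.2  0.5  6.5] tq [-0.119  0.445  0.087] w 13.3 58.63761484622955 q567 [0.41 0.86 0.52] lead to spindle mm [0.1 0.3 0.5]
```

Request:
apply_moves:
  series:
    - [[0, 0, 0, 0, 0, 0.5, 1], [0, 0, 0, 0, 0, 0.5, 1], [0, 0, 0, 0, 0, 0.5, 1], [0, 0, 0, 0, 0, 0.5, 1], [0, 0, 0, 0, 0, 0.5, 1], [0, 0, 0, 0, 0, 0.5, 1]]

```text
clock: 20.0
tool_pos: [570.0, -296.7, 105.5]
orientation: [0.607, 0.795, 0.0, 0.0]
ft_force: [-1.2, -0.2, 5.6]
width: 13.1
grip_force: 58.5
```

```bash
python3 k.py
```

```text
t 20.0 yaw 105.2 tcp [ 570.  -296.7  105.5] F [-1.2 -0.2  5.6] tq [-0.067  0.338  0.313] w 13.1 58.47146451473236 q567 [0.36 0.84 0.35] lead to spindle mm [0.1 0.  0.5]
```

Request:
apply_moves:
  series:
    - [[0, 0, 0, 0, 0, 0.5, 1], [0, 0, 0, 0, 0, 0.5, 1], [0, 0, 0, 0, 0, 0.5, 1], [0, 0, 0, 0, 0, 0.5, 1], [0, 0, 0, 0, 0, 0.5, 1], [0, 0, 0, 0, 0, 0.5, 1]]

```text
clock: 20.5
tool_pos: [570.3, -296.7, 105.5]
orientation: [0.687, 0.727, 0.0, 0.0]
ft_force: [-0.5, 0.4, 5.1]
width: 13.2
grip_force: 58.4
```

```bash
python3 k.py
```

```text
t 20.5 yaw 93.3 tcp [ 570.3 -296.7  105.5] F [-0.5  0.4  5.1] tq [-0.154  0.179  0.321] w 13.2 58.41252565383911 q567 [0.31 0.83 0.18] lead to spindle mm [ 0.1 -0.3  0.5]
```

Request:
apply_moves:
  series:
    - [[0, 0, 0, 0, 0, 0.5, 1], [0, 0, 0, 0, 0, 0.5, 1], [0, 0, 0, 0, 0, 0.5, 1], [0, 0, 0, 0, 0, 0.5, 1], [0, 0, 0, 0, 0, 0.5, 1]]

```text
clock: 20.92
tool_pos: [570.5, -296.7, 105.5]
orientation: [0.747, 0.664, 0.0, 0.001]
ft_force: [0.5, 0.1, 4.1]
width: 12.8
grip_force: 58.3
```

```bash
python3 k.py
```

```text
t 20.9167 yaw 83.3 tcp [ 570.5 -296.7  105.5] F [0.5 0.1 4.1] tq [-0.133  0.062  0.286] w 12.8 58.346713185310364 q567 [0.27 0.82 0.04] lead to spindle mm [ 0.1 -0.5  0.5]
```

Request:
apply_moves:
  series:
    - [[0, 0, 0, 0, 0, 0.5, 1], [0, 0, 0, 0, 0, 0.5, 1], [0, 0, 0, 0, 0, 0.5, 1], [0, 0, 0, 0, 0, 0.5, 1], [0, 0, 0, 0, 0, 0.5, 1]]

```text
clock: 21.33
tool_pos: [570.7, -296.8, 105.5]
orientation: [0.802, 0.597, 0.001, 0.001]
ft_force: [0.5, -1.2, 3.6]
width: 12.9
grip_force: 58.3
```

```bash
python3 k.py
```

```text
t 21.3333 yaw 73.3 tcp [ 570.7 -296.8  105.5] F [ 0.5 -1.2  3.6] tq [-0.165 -0.161  0.281] w 12.9 58.29422414302826 q567 [ 0.23  0.81 -0.09] lead to spindle mm [-0.  -0.7  0.5]
```

Request:
apply_moves:
  series:
    - [[0, 0, 0, 0, 0, 0.5, 1], [0, 0, 0, 0, 0, 0.5, 1], [0, 0, 0, 0, 0, 0.5, 1], [0, 0, 0, 0, 0, 0.5, 1]]

```text
clock: 21.67
tool_pos: [570.8, -296.8, 105.6]
orientation: [0.842, 0.539, 0.001, 0.001]
ft_force: [1.0, -0.8, 4.1]
width: 13.0
grip_force: 58.3
```

```bash
python3 k.py
```

```text
t 21.6667 yaw 65.3 tcp [ 570.8 -296.8  105.6] F [ 1.  -0.8  4.1] tq [-0.308 -0.267  0.286] w 13.0 58.255611062049866 q567 [ 0.2  0.8 -0.2] lead to spindle mm [-0.2 -0.8  0.5]
```

Request:
apply_moves:
  series:
    - [[0, 0, 0, 0, 0, 0.5, 1], [0, 0, 0, 0, 0, 0.5, 1], [0, 0, 0, 0, 0, 0.5, 1]]

```text
clock: 21.92
tool_pos: [570.9, -296.9, 105.6]
orientation: [0.869, 0.494, 0.001, 0.001]
ft_force: [2.2, -1.1, 3.3]
width: 12.9
grip_force: 58.3
```

```bash
python3 k.py
```

```text
t 21.9167 yaw 59.3 tcp [ 570.9 -296.9  105.6] F [ 2.2 -1.1  3.3] tq [-0.265 -0.369  0.316] w 12.9 58.260451555252075 q567 [ 0.17  0.8  -0.28] lead to spindle mm [-0.3 -0.9  0.5]
```

Request:
apply_moves:
  series:
    - [[0, 0, 0, 0, 0, 0.5, 1], [0, 0, 0, 0, 0, 0.5, 1], [0, 0, 0, 0, 0, 0.5, 1]]

```text
clock: 22.17
tool_pos: [571.0, -296.9, 105.6]
orientation: [0.894, 0.448, 0.001, 0.001]
ft_force: [2.2, -0.7, 2.7]
width: 13.1
grip_force: 58.3
```

```bash
python3 k.py
```

```text
t 22.1667 yaw 53.3 tcp [ 571.  -296.9  105.6] F [ 2.2 -0.7  2.7] tq [-0.346 -0.46   0.254] w 13.1 58.26781868934631 q567 [ 0.15  0.79 -0.37] lead to spindle mm [-0.4 -1.   0.6]
```

Request:
apply_moves:
  series:
    - [[0, 0, 0, 0, 0, 0.5, 1], [0, 0, 0, 0, 0, 0.5, 1], [0, 0, 0, 0, 0, 0.5, 1]]

```text
clock: 22.42
tool_pos: [571.1, -297.1, 105.6]
orientation: [0.916, 0.401, 0.001, 0.001]
ft_force: [3.1, -2.3, 1.4]
width: 13.0
grip_force: 58.3
```

```bash
python3 k.py
```

```text
t 22.4167 yaw 47.3 tcp [ 571.1 -297.1  105.6] F [ 3.1 -2.3  1.4] tq [-0.527 -0.526  0.464] w 13.0 58.26795995235443 q567 [ 0.12  0.79 -0.45] lead to spindle mm [-0.4 -1.2  0.6]
```

Request:
apply_moves:
  series:
    - [[0, 0, 0, 0, 0, 0.5, 1], [0, 0, 0, 0, 0, 0.5, 1], [0, 0, 0, 0, 0, 0.5, 1]]

```text
clock: 22.67
tool_pos: [571.4, -297.1, 105.6]
orientation: [0.936, 0.353, 0.001, 0.001]
ft_force: [2.7, -3.6, 0.6]
width: 12.7
grip_force: 59.2
```

```bash
python3 k.py
```

```text
t 22.6667 yaw 41.3 tcp [ 571.4 -297.1  105.6] F [ 2.7 -3.6  0.6] tq [-0.646 -0.637  0.876] w 12.7 59.20377194881439 q567 [ 0.09  0.78 -0.53] lead to spindle mm [-0.7 -1.3  0.6]
```

Request:
apply_moves:
  series:
    - [[0, 0, 0, 0, 0, 0.5, 1], [0, 0, 0, 0, 0, 0.5, 1], [0, 0, 0, 0, 0, 0.5, 1]]

```text
clock: 22.92
tool_pos: [571.4, -297.2, 105.6]
orientation: [0.953, 0.303, 0.001, 0.001]
ft_force: [4.3, -2.4, 0.7]
width: 13.2
grip_force: 58.5
```

```bash
python3 k.py
```

```text
t 22.9167 yaw 35.3 tcp [ 571.4 -297.2  105.6] F [ 4.3 -2.4  0.7] tq [-0.554 -0.713  0.281] w 13.2 58.479849100112915 q567 [ 0.07  0.78 -0.61] lead to spindle mm [-0.8 -1.3  0.6]
```

The torque rose from 0.46 to 0.88 and then fell to 0.28, which is a click at about yaw 38°. I'll turn a little further to confirm from the torque.

Request:
apply_moves:
  series:
    - [[0, 0, 0, 0, 0, 0.5, 1], [0, 0, 0, 0, 0, 0.5, 1]]

```text
clock: 23.08
tool_pos: [571.4, -297.3, 105.6]
orientation: [0.963, 0.269, 0.001, 0.001]
ft_force: [3.9, -2.7, 1.5]
width: 13.0
grip_force: 58.4
```

```bash
python3 k.py
```

```text
t 23.0833 yaw 31.3 tcp [ 571.4 -297.3  105.6] F [ 3.9 -2.7  1.5] tq [-0.578 -0.751  0.186] w 13.0 58.4405779838562 q567 [ 0.05  0.78 -0.66] lead to spindle mm [-0.9 -1.3  0.6]
```

Request:
apply_moves:
  series:
    - [[0, 0, 0, 0, 0, 0.5, 1], [0, 0, 0, 0, 0, 0.5, 1]]

```text
clock: 23.25
tool_pos: [571.5, -297.4, 105.6]
orientation: [0.972, 0.236, 0.001, 0.001]
ft_force: [2.0, -3.8, 0.5]
width: 13.0
grip_force: 58.4
```

```bash
python3 k.py
```

```text
t 23.25 yaw 27.3 tcp [ 571.5 -297.4  105.6] F [ 2.  -3.8  0.5] tq [-0.713 -0.629  0.242] w 13.0 58.42999041080475 q567 [ 0.03  0.78 -0.72] lead to spindle mm [-1.  -1.4  0.6]
```

The torque stays low after the slip. I'll carry on in small steps to the second click, which is still allowed, so the count is unambiguous.

Request:
apply_moves:
  series:
    - [[0, 0, 0, 0, 0, 0.5, 1], [0, 0, 0, 0, 0, 0.5, 1]]

```text
clock: 23.42
tool_pos: [571.5, -297.5, 105.6]
orientation: [0.979, 0.202, 0.002, 0.001]
ft_force: [4.5, -3.6, 0.5]
width: 12.9
grip_force: 58.4
```

```bash
python3 k.py
```

```text
t 23.4167 yaw 23.3 tcp [ 571.5 -297.5  105.6] F [ 4.5 -3.6  0.5] tq [-0.722 -0.825  0.35 ] w 12.9 58.42568814754486 q567 [ 0.01  0.78 -0.77] lead to spindle mm [-1.1 -1.4  0.6]
```

Request:
apply_moves:
  series:
    - [[0, 0, 0, 0, 0, 0.5, 1]]

```text
clock: 23.5
tool_pos: [571.5, -297.6, 105.6]
orientation: [0.983, 0.185, 0.002, 0.001]
ft_force: [3.5, -4.1, 0.6]
width: 13.0
grip_force: 58.5
```

```bash
python3 k.py
```

```text
t 23.5 yaw 21.3 tcp [ 571.5 -297.6  105.6] F [ 3.5 -4.1  0.6] tq [-0.759 -0.882  0.524] w 13.0 58.502896428108215 q567 [ 0.01  0.78 -0.8 ] lead to spindle mm [-1.1 -1.4  0.6]
```

Request:
apply_moves:
  series:
    - [[0, 0, 0, 0, 0, 0.5, 1]]

```text
clock: 23.58
tool_pos: [571.6, -297.6, 105.6]
orientation: [0.986, 0.168, 0.002, 0.001]
ft_force: [4.5, -4.6, -1.3]
width: 13.0
grip_force: 58.8
```

```bash
python3 k.py
```

```text
t 23.5833 yaw 19.3 tcp [ 571.6 -297.6  105.6] F [ 4.5 -4.6 -1.3] tq [-0.898 -0.904  0.701] w 13.0 58.76528441905975 q567 [-0.    0.78 -0.82] lead to spindle mm [-1.2 -1.5  0.6]
```

Request:
apply_moves:
  series:
    - [[0, 0, 0, 0, 0, 0.5, 1]]

```text
clock: 23.67
tool_pos: [571.6, -297.7, 105.6]
orientation: [0.989, 0.151, 0.002, 0.001]
ft_force: [3.9, -3.7, -0.3]
width: 13.1
grip_force: 59.3
```

```bash
python3 k.py
```

```text
t 23.6667 yaw 17.3 tcp [ 571.6 -297.7  105.6] F [ 3.9 -3.7 -0.3] tq [-0.905 -0.88   0.905] w 13.1 59.294153451919556 q567 [-0.01  0.78 -0.85] lead to spindle mm [-1.2 -1.5  0.6]
```

Request:
apply_moves:
  series:
    - [[0, 0, 0, 0, 0, 0.5, 1]]

```text
clock: 23.75
tool_pos: [571.7, -297.7, 105.6]
orientation: [0.991, 0.133, 0.002, 0.001]
ft_force: [3.5, -4.2, -1.1]
width: 13.1
grip_force: 60.5
```

```bash
python3 k.py
```

```text
t 23.75 yaw 15.3 tcp [ 571.7 -297.7  105.6] F [ 3.5 -4.2 -1.1] tq [-1.018 -0.882  1.146] w 13.1 60.45375466346741 q567 [-0.02  0.78 -0.88] lead to spindle mm [-1.3 -1.5  0.6]
```

Torque is now 1.15, higher than expected. I'll hold still for a moment and read it statically.

Request:
apply_moves:
  series:
    - [[0, 0, 0, 0, 0, 0, 1], [0, 0, 0, 0, 0, 0, 1]]

```text
clock: 23.92
tool_pos: [571.6, -297.8, 105.6]
orientation: [0.991, 0.134, 0.002, 0.002]
ft_force: [3.7, -4.1, -0.4]
width: 13.0
grip_force: 59.1
```

```bash
python3 k.py
python3 - <<'E'
from fx import *
# where would the cam mark (r~34, z 22) and housing port be seen now?
c,im=snap('wrist','w8');sc,s=snap('scene','s8')
sp=np.array([570.,-296.6])
for a in(131,120,105,95):
    p=np.r_[sp+38*np.array([np.cos(np.radians(a)),np.sin(np.radians(a))]),22];print(a,proj(c,p).round(),proj(sc,p).round())
h=cv2.cvtColor(im,cv2.COLOR_BGR2HSV);m=((h[...,0]>8)&(h[...,0]<28)&(h[...,1]>130)).astype(np.uint8)
for x in cv2.findContours(m,0,2)[0]:
    if 40<cv2.contourArea(x)<3000:
        p=cv2.minEnclosingCircle(x);q=onz(c,p[0],68);print(np.round(p[0]),p[1],q,((q-ctr)@Rm).round(1))
E
```

```text
t 23.9167 yaw 15.4 tcp [ 571.6 -297.8  105.6] F [ 3.7 -4.1 -0.4] tq [-0.989 -0.843  0.825] w 13.0 59.10296380519867 q567 [-0.02  0.78 -0.88] lead to spindle mm [-1.2 -1.6  0.6]
131 [262. 238.] [184. 208.]
120 [258. 228.] [185. 209.]
105 [255. 213.] [185. 212.]
95 [255. 202.] [185. 214.]
[160. 206.] 22.05127716064453 [ 569.18334898 -219.96427753] [-6.  26.4]
```

Request:
apply_moves:
  series:
    - [[0, 0, 0, 0, 0, 0.5, 1]]

```text
clock: 24.1
tool_pos: [571.6, -297.8, 105.6]
orientation: [0.993, 0.117, 0.002, 0.001]
ft_force: [3.4, -3.9, 1.0]
width: 13.3
grip_force: 58.5
```

```bash
python3 k.py
```

```text
t 24.1 yaw 13.4 tcp [ 571.6 -297.8  105.6] F [ 3.4 -3.9  1. ] tq [-0.914 -0.798  0.478] w 13.3 58.529611229896545 q567 [-0.03  0.78 -0.9 ] lead to spindle mm [-1.3 -1.5  0.6]
```

Request:
apply_moves:
  series:
    - [[0, 0, 0, 0, 0, 0.5, 1]]

```text
clock: 24.18
tool_pos: [571.6, -297.7, 105.6]
orientation: [0.995, 0.098, 0.002, 0.001]
ft_force: [3.3, -3.8, 0.3]
width: 12.9
grip_force: 58.4
```

```bash
python3 k.py
```

```text
t 24.1833 yaw 11.3 tcp [ 571.6 -297.7  105.6] F [ 3.3 -3.8  0.3] tq [-0.942 -0.893  0.364] w 12.9 58.42400372028351 q567 [-0.04  0.77 -0.93] lead to spindle mm [-1.4 -1.4  0.6]
```

The second click is done (1.15 down to 0.36). I'll stop here, release and rise.

Request:
apply_moves:
  series:
    - [[0, 0, 0, 0, 0, 0, 0.6], [0, 0, 0, 0, 0, 0, 0.2], [0, 0, 0, 0, 0, 0, -0.3], [0, 0, 0, 0, 0, 0, -0.6], [0, 0, 0, 0, 0, 0, -0.6], [0, 0, -0.2, 0, 0, 0, -0.6], [0, 0, -0.5, 0, 0, 0, -0.6], [0, 0, -0.8, 0, 0, 0, -0.6]]

```text
clock: 24.85
tool_pos: [568.7, -296.2, 141.8]
orientation: [0.995, 0.098, -0.001, -0.001]
ft_force: [0.0, 0.2, -0.3]
width: 68.2
grip_force: 0.0
```

Request:
apply_moves:
  series:
    - [[0, 0, -0.9, 0, 0, 0, -0.6], [0, 0, -0.9, 0, 0, 0, -0.6], [0, 0, -0.9, 0, 0, 0, -0.6], [0, 0, -0.5, 0, 0, 0, -0.6], [0, 0, 0, 0, 0, 0, -0.6], [0, 0, 0, 0, 0, 0, -0.6]]

```text
clock: 25.35
tool_pos: [569.9, -296.8, 223.5]
orientation: [0.995, 0.098, 0.001, 0.0]
ft_force: [0.3, -0.9, -0.6]
width: 68.1
grip_force: 0.0
```

```bash
python3 k.py
python3 - <<'E'
from fx import *
c,im=snap('wrist','w9');g=cv2.cvtColor(im,cv2.COLOR_BGR2GRAY)
h=cv2.cvtColor(im,cv2.COLOR_BGR2HSV);m=((h[...,0]>8)&(h[...,0]<28)&(h[...,1]>130)).astype(np.uint8)
for x in cv2.findContours(m,0,2)[0]:
    if 40<cv2.contourArea(x)<3000:
        p=cv2.minEnclosingCircle(x);q=onz(c,p[0],68);print("port",np.round(p[0]),((q-ctr)@Rm).round(2))
# knob's mark: bright thin blob inside the dark knob
sp=np.array([570.,-296.6]);print("spindle px",proj(c,[*sp,113]))
u,v=proj(c,[*sp,113]).astype(int);w=g[v-70:v+70,u-70:u+70]
for x in cv2.findContours((w>120).astype(np.uint8),0,2)[0]:
    if 15<cv2.contourArea(x)<400:
        r=cv2.minAreaRect(x);P=cv2.boxPoints(r)+[u-70,v-70];W=[onz(c,p,113)-sp for p in P];k=np.argmax([np.hypot(*(W[(i+1)%4]-W[i])) for i in range(4)]);d=W[(k+1)%4]-W[k]
        print("mark?",r[1],np.mean(W,0).round(1),"dir",np.degrees(np.arctan2(d[1],d[0])).round())
E
```

```text
t 25.35 yaw 11.3 tcp [ 569.9 -296.8  223.5] F [ 0.3 -0.9 -0.6] tq [ 0.008 -0.051  0.018] w 68.1 0.0 q567 [-0.03  1.02 -0.93] lead to spindle mm [ -0.   -0.3 118.5]
port [224. 165.] [-6.53 26.68]
spindle px [319.2530324  197.90402615]
mark? (5.0, 6.0) [-13.4  44.9] dir 8.0
```

Request:
apply_moves:
  series:
    - [[-0.5, 0, 0, 0, 0, 0, -0.6], [-0.9, 0, 0, 0, 0, 0, -0.6], [-0.9, 0, 0, 0, 0, 0, -0.6], [-0.7, 0, 0, 0, 0, 0, -0.6], [-0.4, 0, 0, 0, 0, 0, -0.6], [0, 0, 0, 0, 0, 0, -0.6], [0, 0, 0, 0, 0, 0, -0.6]]

```text
clock: 25.98
tool_pos: [486.7, -313.2, 222.4]
orientation: [0.995, 0.098, -0.0, -0.0]
ft_force: [-0.2, -0.0, -0.1]
width: 68.6
grip_force: 0.0
```

Run:
```python
from fx import *
c,im=snap('wrist','w10');g=cv2.cvtColor(im,cv2.COLOR_BGR2GRAY)
h=cv2.cvtColor(im,cv2.COLOR_BGR2HSV);m=((h[...,0]>8)&(h[...,0]<28)&(h[...,1]>130)).astype(np.uint8)
for x in cv2.findContours(m,0,2)[0]:
    if 40<cv2.contourArea(x)<3000:
        p=cv2.minEnclosingCircle(x);q=onz(c,p[0],68);print("port",np.round(p[0]),((q-ctr)@Rm).round(2))
sp=np.array([570.,-296.6])
for r in(28,31,34,37,40):
    print(r,[int(g[tuple(np.clip(proj(c,[sp[0]+r*np.cos(t),sp[1]+r*np.sin(t),22]).round().astype(int),0,[639,399])[::-1])]) for t in np.radians(range(80,200,4))])
# bar direction from dark top-face at z=113
u,v=proj(c,[*sp,113]).astype(int);w=g[v-90:v+90,u-90:u+90]
for x in cv2.findContours((w>100).astype(np.uint8),1,2)[0]:
    if 10<cv2.contourArea(x)<300:
        q=x[:,0]+[u-90,v-90];vx,vy,x0,y0=cv2.fitLine(q.astype(np.float32),2,0,.01,.01).ravel();a=onz(c,(x0,y0),113);b=onz(c,(x0+9*vx,y0+9*vy),113);print("line",cv2.minAreaRect(x)[1],(a-sp).round(1),np.degrees(np.arctan2(*(b-a)[::-1])).round())
```

```text
port [216.  50.] [-6.14 26.73]
28 [114, 109, 112, 114, 111, 111, 109, 107, 108, 109, 95, 94, 95, 25, 15, 68, 77, 77, 77, 77, 75, 80, 78, 77, 80, 78, 76, 77, 80, 77]
31 [117, 112, 112, 109, 111, 108, 108, 109, 111, 111, 110, 110, 111, 38, 20, 89, 97, 109, 94, 79, 90, 77, 76, 78, 77, 79, 81, 80, 88, 100]
34 [148, 146, 148, 147, 137, 135, 134, 131, 112, 111, 109, 108, 108, 37, 20, 106, 108, 107, 110, 109, 114, 119, 115, 93, 107, 107, 107, 107, 108, 124]
37 [148, 148, 146, 147, 147, 146, 144, 145, 145, 144, 146, 145, 146, 67, 18, 144, 133, 142, 143, 145, 143, 143, 145, 107, 107, 106, 117, 105, 124, 143]
40 [120, 141, 146, 145, 148, 146, 146, 146, 146, 146, 145, 145, 146, 82, 19, 143, 144, 143, 142, 142, 144, 143, 145, 144, 122, 123, 140, 133, 127, 115]
```

The cam mark is now at about 135°, so the cam turned about 83° and the knob about 117°. The slip is about 0.59 rad, which fits the clicks. The housing is still home, so I'll hand in.

```bash
python3 -c "
from cell import manip
print(manip.job_done())"
```

```text
the job is handed in; nothing more can be done
None
```

Handed in at about 26 s: the housing sits against both stops, the knob was tightened through two clicks (seen as two torque drops), and the cam was left pressed against it. I did not test the hold directly, and the hand-in returned no verdict.

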